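# Load the label roll and lift the pricing caddy

### The job

Put the full roll of price labels over the caddy's upright spindle, all the way down on its steel seat, and let go of it; leave the nearly used roll and the other shop things where they stand. Then take the caddy by its wooden handle, lift it level with the stamp and ink pad still aboard, and finish while still holding it, level and still, at least 10 cm clear of the table and of everything round it, ready for a colleague to take.

Things in the scene. Friction and masses are not known exactly. Their poses are not given: they have to be found in the camera images.
- caddy: Loose plywood tray, 110 (its x) x 300 (its y) mm, rails 21 mm high, about 0.42 kg, nearly balanced about its handle when loaded. Origin: centre of underside; z up. Plank handle with a hand slot across the middle, 16 mm thick (x), 86 mm long (y), top at z = 152 mm. At y = +115 mm an upright steel spindle 21 mm across, tip (tapered over 11 mm) at z = 79 mm. Ink pad and stamp at the -y end.
- caddy_seat (a point): Point on the spindle's axis at the top of its round steel seat (48 mm across), 12 mm above the caddy's underside: the underside of a fully mounted roll comes to this point. The spindle rises 67 mm above it. Axes as the caddy's.
- caddy_handle (a point): Middle of the top bar of the caddy's handle, 12 mm below the handle's top edge and 140 mm above the caddy's underside. The bar is 16 mm thick along the caddy's x and runs along the caddy's y.
- full_roll: Full roll of orange price labels on white backing, 56 mm in diameter and 50 mm high, standing on end on the table, about 0.11 kg; through it runs a card core with a round bore of 25.4 mm. Origin: centre of its underside; z along the bore. Either end may go down. Beyond the rolls, on the left (y over 0.17 m), stand small packs up to 86 mm, and from y = 0.23 m up to 165 mm tall.
- used_roll: Nearly used roll of the same labels, only 39 mm in diameter, 50 mm high, standing on end on the table; not to be used. The two rolls may stand in either place. Origin: centre of its underside.
- ink_pad: Closed dark blue ink pad tin, 54 x 87 x 16 mm, lying loose in the caddy's -y end with its long side across the caddy. Origin: centre of its underside, z up.
- stamp: Wooden shop stamp with turned handle, base 24 x 36 mm, 66 mm tall, standing loose in the caddy between the ink pad and the handle. Origin: centre of its underside, z up.
- notice_small: White notice card in an acrylic foot, 55 x 85 mm, 112 mm tall, at the back right of the table. Origin: centre of its underside.
- yoyo: Red wooden yo-yo lying flat, 56 mm across, 36 mm high, at the back right. Origin: centre of its underside.
Mind the look-alikes: they are no part of the job. What is meant by the stamp is not green, and is the larger of those in its own colour.

How it is judged:
On the way:
1. the full roll is fully down on the spindle's seat and let go, with the caddy standing on the table (distance between full_roll and caddy_seat below 0.006 m and angle between the z axis of full_roll and the z axis of caddy, either way round below 0.1 rad and contact force between full_roll and the fingers below 0.1 N and height (world z) of caddy below 0.006 m), for 0.2 s.
At the end, for the whole second after the job is handed in: Caddy gripped, underside over 90 mm above the table, within 0.1 rad of level, still (under 20 mm/s, 0.1 rad/s), touching no bystander; full roll within 6 mm of its seat, not touched by the fingers; ink pad flat on the tray floor (10 mm), stamp standing in the tray (0.35 rad) (distance between full_roll and caddy_seat below 0.006 m and angle between the z axis of full_roll and the z axis of caddy, either way round below 0.1 rad and z of ink_pad in the frame of caddy between 0 and 0.018 m and horizontal distance between each of ink_pad, stamp and caddy below 0.14 m and z of stamp in the frame of caddy between 0 and 0.035 m and angle between stamp's own z axis and vertical below 0.35 rad and height (world z) of caddy between 0.09 and 0.4 m and angle between caddy's own z axis and vertical below 0.1 rad and linear speed of caddy below 0.02 m/s and angular speed of caddy below 0.1 rad/s and contact force between caddy and the fingers above 2 N and contact force between full_roll and the fingers below 0.1 N and contact force between caddy and used_roll below 0.1 N and contact force between caddy and notice_small below 0.1 N and contact force between caddy and yoyo below 0.1 N); the arm keeps its last pose, push and grip.
It fails at once if the caddy is tipped by more than 0.3 rad (angle between caddy's own z axis and vertical above 0.3 rad).
It fails at once if the nearly used roll is displaced by more than 30 mm (distance of used_roll from where it was at the start of the episode above 0.03 m).
It fails at once if the white notice or the yo-yo is displaced by more than 30 mm (distance of any of notice_small, yoyo from where it was at the start of the episode above 0.03 m).
It also fails if it takes over 56 s, if anything falls off the work surface, if the arm or the gripper's body presses on something with over 40 N, if the wrist force passes 120 N, or if a joint passes its speed limit or range.

### The arm

A 7-joint arm with a two-finger parallel gripper is mounted at the origin on the work surface; the furniture and walls round the work are solid. World frame = base frame: x ahead of the robot, y to its left, z up, the work surface at z = 0. Lengths are in m, angles in rad, forces in N, time in s.
With the tool pointing down it reaches from about 0.425 to 0.875 m from the base axis. Payload 9.9 kg.
Tool frame: the origin (TCP) lies on the centre line of the jaws, within the pads' length; the fingertips stand 19 mm ahead of it and the grasp point (between the pads) is the TCP (bot.tip_extent is the distance from the TCP to the fingertips, in m); z points along the fingers, y is the line along which they close (so a half turn about z gives the same grasp; the last joint's range is limited). The gripper opens to 85 mm and grips with 20 to 120 N. Pads are 22 mm wide; open, the fingers measure 114 mm over their backs; the gripper's body (76 mm by 85 mm) begins 54 mm behind the grasp point. The pads swing forward as they close: fully open they stand 13 mm farther back than shut.
Start: joints at [1.075, 0.576, 0.025, 1.437, -0.015, 1.129, -0.057], TCP at [0.27, -0.619, 0.25] pointing down, gripper open.
Joint ranges: [-2.76, 2.76], [-0.34, 2.15], [-1.52, 1.57], [0.19, 2.46], [-1.09, 4.23], [0.17, 1.99], [-2.82, 2.82]. Speed limits (rad/s): [2.22, 2.22, 3.01, 3.01, 3.14, 3.14, 3.14].

### API

Orientations are given as a unit quaternion [x, y, z, w].
In Python, from bench import observe, viewer, workorder, bot gives the robot as it stands.
- The arm moves only by the tool servo_tool, never from a script. Its argument "series" is a list of rows, each a list of 4 numbers: the shift along the tool's x, y, z in mm, then the turn about the tool's z in rad. A call has 1 to 20 rows; each row shifts and turns the commanded pose from where the row before left it, along the tool's axes as they then stand; what a row does not reach is not made up. A row lasts 1/12 s, in which the tool goes at most 41.7 mm and 7.16 degrees, less where a joint would pass 70% of its speed; a pose out of reach is approached as far as the arm can. A call is refused whole if a number of a shift passes 41.7 or a number of a turn 0.125, either way. A call with a gripper value outside its range is refused whole. "grip" is the opening, from 0 (shut) to 1 (fully open), set as the call begins (left out, the last holds). The fingers move at their own pace and stop on an object; the grip force is fixed at half the most. Time passes only in rows, so rows that do not move let the fingers close. It gives the time, the measured TCP pose, the force, the opening and the grip force at its end, in the units of the state.
- observe(): the state, without advancing time (a new reading comes with each control period).
- viewer.camera(name): name is "side" or "top" or "wrist"; returns (picture, depth): 400x640x3 uint8, red, green, blue; 400x640 float32, m along the optical axis (not along the pixel's ray), 0 where there is no reading.
- viewer.camera_info(name): a dict with "K" (3x3 intrinsics, pixels), "cam_to_world" (4x4, takes a point from camera to world coordinates); the wrist camera has in their place "tool_from_camera" (4x4, takes a point from camera to tool coordinates, whose origin is the TCP and whose axes are the flange's). Camera axes: x right, y up, looking along -z (the intrinsics and any distortion apply to the point x, -y, -z); pixel columns grow to the right and rows downward; lengths in m; the calibration is good to about 2 mm. A picture is of the moment at which its call begins: read the wrist's pose just before it. camera_info takes no time and is no camera call.
- workorder.hand_in(): hands the job in; it is judged then, once.
The state is a dict: "time_s": time; "q": joint angles; "qvel": joint speeds; "joint_torque": joint torques, N m; "tool_pos": TCP position; "ee_rot": TCP orientation; "force": force on the tool from outside, world axes, zero at the start; "moment": the same for the moment, N m; "opening": finger opening in m; "grip_force": force on a finger pad.
Only numpy, scipy, OpenCV 4.12 (cv2) and the standard library are available. Lean on these libraries where they do the work, as an engineer would, in place of code of your own. Each camera call takes 0.05 s, during which the arm holds its last target. There are 200 camera calls.

## Working session

There is one attempt and no reset: what is moved stays moved. The work goes in short steps, Python scripts to look and compute and a tool call to move; the robot and the scene stay as the last step left them, time stands still between calls to the robot, and variables do not carry over. Pictures are saved under pics/ and viewed, at most 10 in all, crops included, and the job is handed in when it is done.

Besides the shell and the picture viewer there is one more tool, called after "Request:" in YAML: its name, and indented under it one key for each argument. servo_tool: Moves the arm, as the interface text tells. Its arguments: {"type":"object","properties":{"series":{"type":"array"},"grip":{"type":"number"}},"required":["series"]}

```bash
mkdir -p pics; cat > h.py <<'E'
import numpy as np, cv2
from bench import observe, viewer, workorder, bot
from scipy.spatial.transform import Rotation as R
def snap(n):
    s=observe(); p,d=viewer.camera(n); i=viewer.camera_info(n)
    if n=='wrist':
        T=np.eye(4);T[:3,:3]=R.from_quat(s['ee_rot']).as_matrix();T[:3,3]=s['tool_pos'];T=T@np.array(i['tool_from_camera'])
    else: T=np.array(i['cam_to_world'])
    return p,d,np.array(i['K']),T,i
def pts(d,K,T):
    v,u=np.indices(d.shape); x=(u-K[0,2])/K[0,0]*d; y=-(v-K[1,2])/K[1,1]*d
    P=np.stack([x,y,-d],-1)@T[:3,:3].T+T[:3,3]; P[d<=0]=np.nan; return P
def ray(u,v,z,K,T):
    r=T[:3,:3]@np.array([(u-K[0,2])/K[0,0],-(v-K[1,2])/K[1,1],-1]); return T[:3,3]+r*(z-T[2,3])/r[2]
E
python3 - <<'E'
from h import *
for n in ['top','side']:
    p,d,K,T,i=snap(n); np.savez('/tmp/%s.npz'%n,p=p,d=d,K=K,T=T)
    cv2.imwrite(f'pics/{n}0.png',p[:,:,::-1]); print(n,{k:v for k,v in i.items()})
s=observe();print(s['tool_pos'],s['ee_rot'],s['opening'],R.from_quat(s['ee_rot']).as_matrix().round(3))
E
```

```text
top {'K': array([[491.88819659,   0.        , 315.28862368],
       [  0.        , 491.88819659, 197.75381455],
       [  0.        ,   0.        ,   1.        ]]), 'cam_to_world': array([[ 0.0823093 ,  0.97430724, -0.20964393,  0.38059524],
       [-0.99659933,  0.08128299, -0.01352193, -0.04645288],
       [ 0.00386597,  0.21004398,  0.97768429,  1.07859886],
       [ 0.        ,  0.        ,  0.        ,  1.        ]])}
side {'K': array([[459.11503703,   0.        , 319.3537809 ],
       [  0.        , 459.11503703, 198.06790509],
       [  0.        ,   0.        ,   1.        ]]), 'cam_to_world': array([[ 0.95677576,  0.19024179, -0.21997319,  0.39733881],
       [-0.29021225,  0.57540484, -0.76464771, -0.73362287],
       [-0.01889432,  0.79543531,  0.6057439 ,  0.61872252],
       [ 0.        ,  0.        ,  0.        ,  1.        ]])}
[ 0.27003489 -0.61822343  0.24954128] [ 9.78878969e-01  2.04439272e-01 -1.70083983e-04 -7.20847720e-04] 0.08541821577174498 [[ 0.916  0.4   -0.001]
 [ 0.4   -0.916  0.001]
 [-0.    -0.001 -1.   ]]
```

View pics/top0.png

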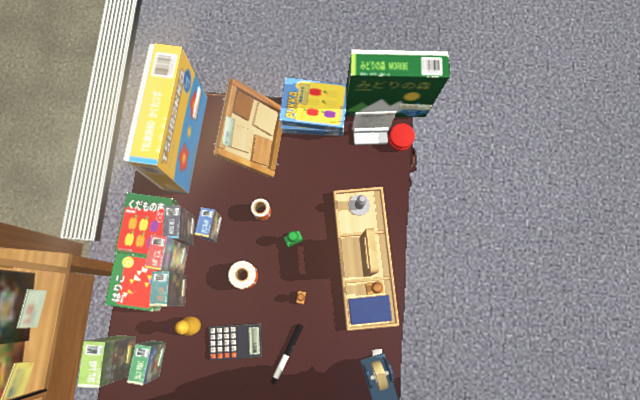

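View pics/side0.png

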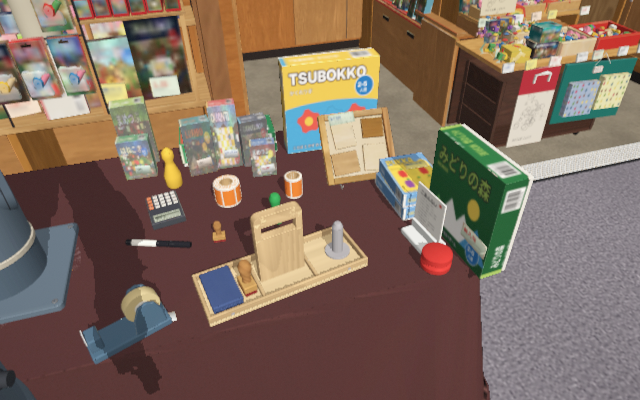

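The top view shows the full roll at (242,275), the used roll at (261,208), the caddy spindle at (358,205), its handle at (370,250) and the ink pad at (370,310). The side view agrees, with the spindle at the far end. Next I'll measure these.

```bash
cat > m.py <<'E'
from h import *
for n in ['top','side']:
    f=np.load(f'/tmp/{n}.npz');p,d,K,T=f['p'],f['d'],f['K'],f['T'];P=pts(d,K,T)
    z=P[...,2];X=P[...,0];Y=P[...,1]
    print(n,'table z',np.nanmedian(z[(X>.4)&(X<.5)&(abs(Y)<.1)]))
    # roll tops
    def top(box,zlo,zhi):
        m=(X>box[0])&(X<box[1])&(Y>box[2])&(Y<box[3])&(z>zlo)&(z<zhi); return m
    if n=='top':
        for u,v,h in [(242,275,.05),(261,208,.05),(358,200,.079),(370,235,.152)]: print('ray',ray(u,v,h,K,T).round(3))
        c=ray(242,275,.05,K,T);c2=ray(261,208,.05,K,T);cs=ray(358,203,.07,K,T);ch=ray(370,250,.15,K,T)
    for nm,q,r,lo,hi in [('full',c,.05,.044,.056),('used',c2,.04,.044,.056),('spin',cs,.04,.066,.085)]:
        m=top((q[0]-r,q[0]+r,q[1]-r,q[1]+r),lo,hi).astype(np.uint8)
        A=P[m>0]; (cx,cy),rr=cv2.minEnclosingCircle(A[:,:2].astype(np.float32)); print(nm,len(A),(round(cx,4),round(cy,4)),round(rr,4),A.mean(0).round(4),np.nanmax(A[:,2]).round(4))
    m=top((.3,.9,ch[1]-.1,ch[1]+.1),.142,.162); m&=np.hypot(X-ch[0],Y-ch[1])<.12
    A=P[m]; b=cv2.minAreaRect(A[:,:2].astype(np.float32)); print('handle',len(A),b,np.degrees(np.arctan2(*np.linalg.svd(A[:,:2]-A[:,:2].mean(0))[2][0][::-1])) if len(A)<6000 else '')
    m=top((.3,.9,ch[1]-.15,ch[1]+.15),.016,.026); m&=np.hypot(X-ch[0],Y-ch[1])<.19
    A=P[m]; b=cv2.minAreaRect(A[:,:2].astype(np.float32)); print('rails',len(A),b)
E
python3 m.py
```

```text
top table z 0.00011263005562667239
ray [0.426 0.105 0.05 ]
ray [0.569 0.081 0.05 ]
ray [ 0.598 -0.121  0.079]
ray [ 0.516 -0.143  0.152]
full 474 (0.428, 0.1062) 0.0287 [0.4277 0.1056 0.0499] 0.0557
used 166 (0.5715, 0.0837) 0.02 [0.5703 0.083  0.0494] 0.055
spin 79 (0.6021, -0.1294) 0.0106 [ 0.6011 -0.1288  0.0745] 0.0819
handle 398 ((0.4891284704208374, -0.14912310242652893), (0.0844486802816391, 0.016513582319021225), 9.764453887939453) -170.24754479651403
rails 2185 ((0.4816274046897888, -0.10033789277076721), (0.3004739582538605, 0.20890697836875916), 9.813228607177734)
side table z -0.0004744653123321396
full 299 (0.4298, 0.1036) 0.0298 [0.4282 0.1007 0.0486] 0.0521
used 127 (0.5731, 0.0811) 0.021 [0.5715 0.0788 0.048 ] 0.0512
spin 92 (0.6024, -0.1333) 0.0099 [ 0.6018 -0.1356  0.0731] 0.0801
handle 505 ((0.48920655250549316, -0.1512443870306015), (0.08424212783575058, 0.019063370302319527), 10.415544509887695) -170.75264112146508
rails 2884 ((0.4824613034725189, -0.1057126522064209), (0.3006913959980011, 0.2055746465921402), 9.465567588806152)
```

```bash
cat >> h.py <<'E'
def go(x,y,z,yaw=None):
    s=observe(); p=np.array(s['tool_pos']); M=R.from_quat(s['ee_rot']).as_matrix()
    w=np.degrees(np.arctan2(M[1,0],M[0,0])); print('at',p.round(4),'yaw(x) %.2f'%w,'tilt z',M[:,2].round(4),'open',round(s['opening'],4),'F',np.round(s['force'],1),'t',s['time_s'])
    t=0
    if yaw is not None: t=np.radians((w-yaw+90)%180-90)
    M2=M@R.from_rotvec([0,0,t]).as_matrix(); dd=M2.T@(np.array([x,y,z])-p)*1000
    print(' turn %.3f rad; shift mm after turn'%t,dd.round(1),'before turn',(M.T@(np.array([x,y,z])-p)*1000).round(1))
E
python3 - <<'E'
from h import *
f=np.load('/tmp/top.npz');P=pts(f['d'],f['K'],f['T']);X,Y,Z=P[...,0],P[...,1],P[...,2]
for lo,hi in [(.02,.06),(.06,.1),(.1,.3)]:
  for x0 in np.arange(.34,.56,.03):
    m=(X>x0)&(X<x0+.03)&(Y>.137)&(Y<.3)&(Z>lo)&(Z<hi)
    if m.sum()>3: print(lo,round(x0,2),'ymin',np.nanmin(Y[m]).round(3))
go(.55,-.3,.25,9.75)
E
```

```text
0.02 0.34 ymin 0.226
0.02 0.37 ymin 0.225
0.02 0.4 ymin 0.226
0.02 0.43 ymin 0.234
0.02 0.46 ymin 0.226
0.02 0.49 ymin 0.172
0.02 0.52 ymin 0.17
0.02 0.55 ymin 0.171
0.06 0.34 ymin 0.226
0.06 0.37 ymin 0.227
0.06 0.4 ymin 0.229
0.06 0.43 ymin 0.235
0.06 0.46 ymin 0.226
0.06 0.49 ymin 0.174
0.06 0.52 ymin 0.171
0.06 0.55 ymin 0.171
0.1 0.34 ymin 0.226
0.1 0.37 ymin 0.228
0.1 0.4 ymin 0.229
0.1 0.43 ymin 0.235
0.1 0.46 ymin 0.226
0.1 0.49 ymin 0.226
0.1 0.52 ymin 0.229
at [ 0.27   -0.6182  0.2495] yaw(x) 23.59 tilt z [-6.0e-04  1.3e-03 -1.0e+00] open 0.0854 F [-0.   0.2  1.2] t 0.1
 turn 0.242 rad; shift mm after turn [ 3.298e+02 -2.662e+02 -2.000e-01] before turn [ 3.839e+02 -1.796e+02 -2.000e-01]
```

Request:
servo_tool:
  series:
    - [0,0,0,0.121]
    - [0,0,0,0.121]
    - [15,-12,0,0]
    - [30,-24,0,0]
    - [30,-24,0,0]
    - [30,-24,0,0]
    - [30,-24,0,0]
    - [30,-24,0,0]
    - [30,-24,0,0]
    - [30,-24,0,0]
    - [30,-24,0,0]
    - [30,-24,0,0]
    - [30,-24,0,0]
    - [15,-14,0,0]
    - [0,0,0,0]
    - [0,0,0,0]
  grip: 1

```text
time_s: 1.43
tool_pos: [0.5512, -0.299, 0.2497]
ee_rot: [0.996, 0.086, -0.0, -0.0]
force: [-0.2, -0.8, -0.5]
opening: 0.0854
grip_force: 0.0
```

```bash
python3 -c "
from h import *
go(.431,.105,.2,9.75)"
```

```text
at [ 0.5512 -0.299   0.2497] yaw(x) 9.91 tilt z [-8.e-04  7.e-04 -1.e+00] open 0.0854 F [-0.2 -0.8 -0.5] t 1.4333
 turn 0.003 rad; shift mm after turn [ -50.  -418.5   50.1] before turn [ -48.8 -418.6   50.1]
```

Request:
servo_tool:
  series:
    - [0,-20,0,0]
    - [0,-40,0,0]
    - [0,-40,0,0]
    - [0,-40,0,0]
    - [0,-40,0,0]
    - [0,-40,0,0]
    - [-6,-40,0,0]
    - [-8,-40,10,0]
    - [-8,-40,10,0]
    - [-8,-40,10,0]
    - [-8,-20,10,0]
    - [-6,-10,10,0]
    - [-6,-8,0,0]
    - [0,0,0,0]
    - [0,0,0,0]

```text
time_s: 2.68
tool_pos: [0.4314, 0.1009, 0.2011]
ee_rot: [0.996, 0.084, 0.0, 0.0]
force: [-0.2, 0.7, 0.5]
opening: 0.0857
grip_force: 0.0
```

```bash
python3 - <<'E'
from h import *
p,d,K,T,i=snap('wrist'); np.savez('/tmp/w1.npz',p=p,d=d,K=K,T=T); cv2.imwrite('pics/w1.png',p[:,:,::-1])
P=pts(d,K,T);m=(abs(P[...,2]-.05)<.006)&(np.hypot(P[...,0]-.428,P[...,1]-.106)<.045);A=P[m]
print(len(A)); 
if len(A)>20: print(cv2.minEnclosingCircle(A[:,:2].astype(np.float32)),A.mean(0))
go(.4285,.1045,.033,9.75)
E
```

```text
1955
((0.4271968603134155, 0.10481077432632446), 0.028828909620642662) [0.42917405 0.10493076 0.04949777]
at [0.4318 0.1007 0.2012] yaw(x) 9.61 tilt z [ 1.3e-03 -3.0e-04 -1.0e+00] open 0.0851 F [0.3 0.9 0.1] t 2.7333
 turn -0.002 rad; shift mm after turn [ -2.8  -4.4 168.2] before turn [ -2.8  -4.4 168.2]
```

View pics/w1.png

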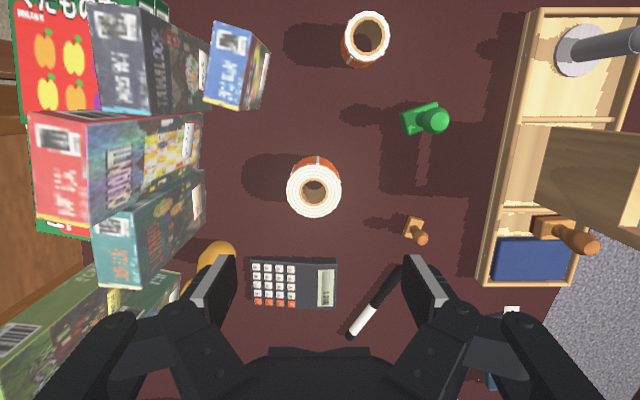

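The wrist view shows the full roll centred at (314,188), at about (0.4275, 0.105), with free space around it. I'm descending to grip it.

Request:
servo_tool:
  series:
    - [-3.5,-4.8,20,0]
    - [0,0,35,0]
    - [0,0,35,0]
    - [0,0,30,0]
    - [0,0,25,0]
    - [0,0,15,0]
    - [0,0,8,0]
    - [0,0,0,0]
    - [0,0,0,0]

```text
time_s: 3.48
tool_pos: [0.4273, 0.1055, 0.0329]
ee_rot: [0.996, 0.084, 0.0, 0.0]
force: [0.4, -0.1, 0.0]
opening: 0.0854
grip_force: 0.0
```

Request:
servo_tool:
  series:
    - [0,0,0,0]
    - [0,0,0,0]
    - [0,0,0,0]
    - [0,0,0,0]
    - [0,0,0,0]
    - [0,0,0,0]
    - [0,0,0,0]
    - [0,0,0,0]
    - [0,0,0,0]
    - [0,0,0,0]
  grip: 0.4

```text
time_s: 4.32
tool_pos: [0.4274, 0.1062, 0.034]
ee_rot: [0.996, 0.085, 0.001, -0.0]
force: [-1.0, -1.2, 15.0]
opening: 0.055
grip_force: 60.5
```

Request:
servo_tool:
  series:
    - [0,0,-10,0]
    - [0,0,-25,0]
    - [0,0,-30,0]
    - [0,0,-30,0]
    - [0,0,-20,0]
    - [0,0,-5,0]
    - [0,0,0,0]
    - [0,0,0,0]

```text
time_s: 4.98
tool_pos: [0.4265, 0.1061, 0.1525]
ee_rot: [0.996, 0.085, 0.0, -0.0]
force: [-0.1, -0.0, -1.5]
opening: 0.0551
grip_force: 63.8
```

```bash
python3 - <<'E'
from h import *
p,d,K,T,i=snap('wrist'); cv2.imwrite('pics/w2.png',p[:,:,::-1])
p,d,K,T,i=snap('side');P=pts(d,K,T)
s=observe();c=np.array(s['tool_pos'])
m=(np.hypot(P[...,0]-c[0],P[...,1]-c[1])<.04)&(P[...,2]<c[2]+.01)&(P[...,2]>.05)
h=cv2.cvtColor(p,cv2.COLOR_RGB2HSV);o=m&(h[...,0]<20)&(h[...,1]>130)
v,u=np.nonzero(m);cv2.imwrite('pics/s2.png',cv2.resize(p[max(0,v.min()-60):v.max()+40,max(0,u.min()-60):u.max()+60,::-1],None,fx=4,fy=4))
A=P[m];print(len(A),A[:,2].min(),A[:,2].max()); A=P[o];print('orange',len(A),np.percentile(A[:,2],[2,50,98]))
go(.602,-.1305,c[2],9.75)
E
```

```text
453 0.1161701016076021 0.1615603256363885
orange 236 [0.12444848 0.14015784 0.16048962]
at [0.426  0.1059 0.1516] yaw(x) 9.74 tilt z [-1.7e-03 -6.0e-04 -1.0e+00] open 0.0551 F [-1.2 -0.3 -1.5] t 5.0833
 turn -0.000 rad; shift mm after turn [ 1.334e+02  2.628e+02 -2.000e-01] before turn [ 1.335e+02  2.628e+02 -2.000e-01]
```

View pics/s2.png

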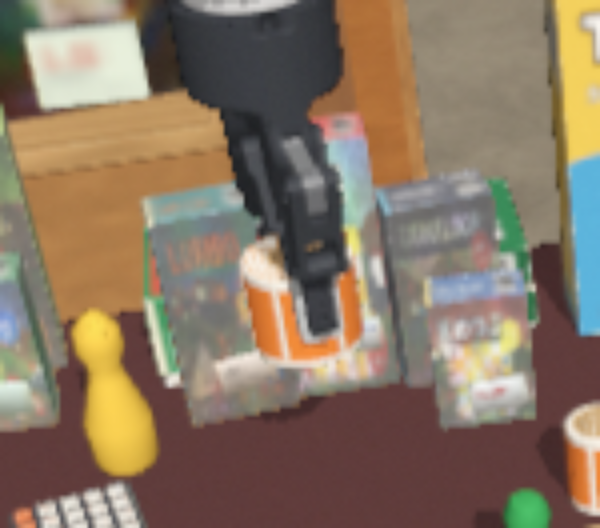

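The roll is held upright with its underside near z = 0.119. I'm carrying it to above the spindle.

Request:
servo_tool:
  series:
    - [8,15,0,0]
    - [14,28,0,0]
    - [18,36,0,0]
    - [18,36,0,0]
    - [18,36,0,0]
    - [18,36,0,0]
    - [17,34,0,0]
    - [12,22,0,0]
    - [8,14,0,0]
    - [3,6,0,0]
    - [0,0,0,0]
    - [0,0,0,0]
    - [0,0,0,0]

```text
time_s: 6.17
tool_pos: [0.6023, -0.1286, 0.1519]
ee_rot: [0.996, 0.086, -0.001, -0.001]
force: [0.7, -0.7, -1.5]
opening: 0.0554
grip_force: 63.8
```

```bash
python3 - <<'E'
from h import *
go(.602,-.1305,.15,9.75)
p,d,K,T,i=snap('wrist'); np.savez('/tmp/w3.npz',p=p,d=d,K=K,T=T); cv2.imwrite('pics/w3.png',p[:,:,::-1])
p,d,K,T,i=snap('side'); np.savez('/tmp/s3.npz',p=p,d=d,K=K,T=T); cv2.imwrite('pics/s3.png',cv2.resize(p[120:280,240:440,::-1],None,fx=3.5,fy=3.5))
E
```

```text
at [ 0.6023 -0.1286  0.1519] yaw(x) 9.83 tilt z [-0.0017  0.001  -1.    ] open 0.0554 F [ 0.7 -0.7 -1.5] t 6.1667
 turn 0.001 rad; shift mm after turn [-0.6  1.8  1.9] before turn [-0.6  1.8  1.9]
```

View pics/w3.png

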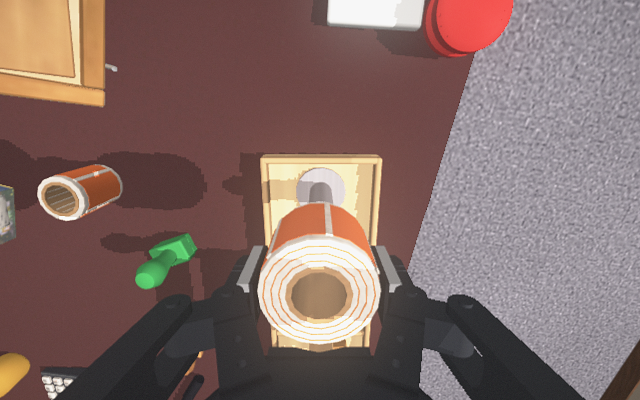

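View pics/s3.png

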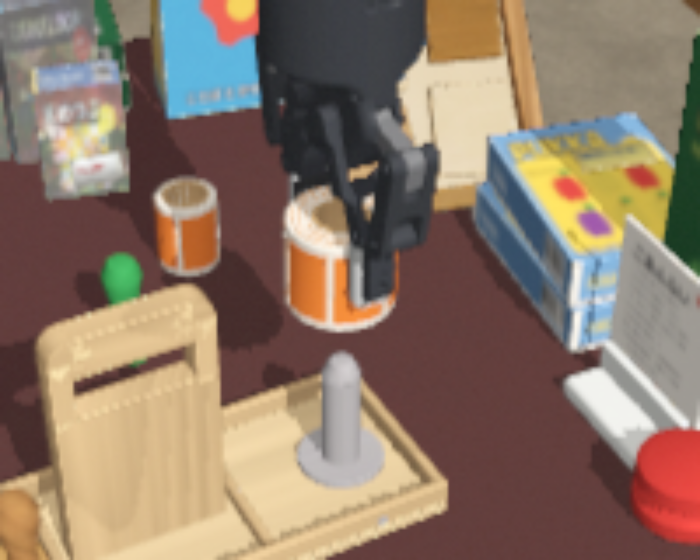

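Wrist view: roll top centred near (319,290) and the seat near (320,190). The side view shows the roll level above the spindle. I'll fine-measure the offset.

```bash
python3 - <<'E'
from h import *
from scipy.optimize import least_squares
def circ(A):
    f=lambda q:np.hypot(A[:,0]-q[0],A[:,1]-q[1])-q[2]
    r=least_squares(f,[*A.mean(0)[:2],.025],loss='soft_l1',f_scale=.001); return r.x.round(4)
f=np.load('/tmp/w3.npz');p,d,K,T=f['p'],f['d'],f['K'],f['T'];P=pts(d,K,T);Z=P[...,2]
h=cv2.cvtColor(p,cv2.COLOR_RGB2HSV)
v,u=np.indices(Z.shape)
top=(abs(u-319)<75)&(abs(v-290)<70)&(Z>.15)&(Z<.185)
# white top disc region
A=P[top];print('roll top z',np.percentile(A[:,2],[5,50,95]).round(4));
zt=np.median(A[:,2])
m=(top&(abs(Z-zt)<.006)).astype(np.uint8)
cs,hi=cv2.findContours(m,cv2.RETR_CCOMP,cv2.CHAIN_APPROX_NONE)
for k,c in enumerate(cs):
    if len(c)>60:
        B=np.array([ray(a,b,zt,K,T) for a,b in c[:,0]]);print('hole' if hi[0][k][3]>=0 else 'outer',len(c),circ(B),cv2.fitEllipse(c))
# seat: grey low-saturation
g=(h[...,1]<40)&(h[...,2]>90)&(abs(u-320)<40)&(v>155)&(v<205)
cs,_=cv2.findContours(g.astype(np.uint8),cv2.RETR_EXTERNAL,cv2.CHAIN_APPROX_NONE);c=max(cs,key=len)[:,0]
c=c[c[:,1]<200];B=np.array([ray(a,b,.012,K,T) for a,b in c]);print('seat',len(c),circ(B))
f=np.load('/tmp/s3.npz');p,d,K,T=f['p'],f['d'],f['K'],f['T'];P=pts(d,K,T)
h=cv2.cvtColor(p,cv2.COLOR_RGB2HSV);g=(h[...,1]<40)&(np.hypot(P[...,0]-.602,P[...,1]+.13)<.035)&(P[...,2]<.019)&(P[...,2]>.008)
A=P[g];print('side seat',len(A),cv2.minEnclosingCircle(A[:,:2].astype(np.float32)))
cs,_=cv2.findContours(g.astype(np.uint8),cv2.RETR_EXTERNAL,cv2.CHAIN_APPROX_NONE);c=max(cs,key=len)[:,0];B=np.array([ray(a,b,.012,K,T) for a,b in c]);print(circ(B))
# roll wrt side: orange pts horizontal circle
o=(h[...,0]<20)&(h[...,1]>130)&(np.hypot(P[...,0]-.602,P[...,1]+.13)<.05)&(P[...,2]>.1)&(P[...,2]<.18)
print('side roll',o.sum(),circ(P[o]),np.percentile(P[o][:,2],[1,99]))
E
```

```text
roll top z [0.1536 0.1673 0.1719]
outer 479 [ 0.604  -0.1296  0.0289] ((318.88232421875, 287.51995849609375), (108.18695831298828, 139.46337890625), 88.64390563964844)
hole 133 [ 0.6045 -0.1294  0.0106] ((318.3877868652344, 290.0544128417969), (37.67827224731445, 52.2752685546875), 90.4350814819336)
seat 84 [ 0.6028 -0.1313  0.023 ]
side seat 261 ((0.6024236679077148, -0.13130608201026917), 0.02450473979115486)
[ 0.6021 -0.1336  0.0221]
side roll 295 [ 0.6032 -0.1296  0.0279] [0.12454376 0.16193709]
```

Request:
servo_tool:
  series:
    - [-1.4,1.4,0,0]
    - [0,0,10,0]
    - [0,0,10,0]
    - [0,0,8,0]
    - [0,0,5,0]
    - [0,0,4,0]
    - [0,0,4,0]
    - [0,0,4,0]
    - [0,0,0,0]

```text
time_s: 7.02
tool_pos: [0.6017, -0.132, 0.1067]
ee_rot: [0.996, 0.085, -0.0, -0.0]
force: [-0.3, -0.4, -0.9]
opening: 0.0545
grip_force: 63.8
```

Request:
servo_tool:
  series:
    - [0,0,4,0]
    - [0,0,4,0]
    - [0,0,4,0]
    - [0,0,0,0]

```text
time_s: 7.35
tool_pos: [0.6016, -0.132, 0.0947]
ee_rot: [0.996, 0.085, -0.001, -0.0]
force: [-0.5, -0.0, -1.3]
opening: 0.0547
grip_force: 63.8
```

Request:
servo_tool:
  series:
    - [0,0,8,0]
    - [0,0,8,0]
    - [0,0,8,0]
    - [0,0,8,0]
    - [0,0,6,0]
    - [0,0,3,0]
    - [0,0,2,0]
    - [0,0,0,0]
    - [0,0,0,0]

```text
time_s: 8.1
tool_pos: [0.6022, -0.1321, 0.0527]
ee_rot: [0.996, 0.085, 0.0, 0.0]
force: [-0.4, -0.2, -1.3]
opening: 0.0549
grip_force: 63.8
```

```bash
python3 - <<'E'
from h import *
p,d,K,T,i=snap('side');cv2.imwrite('pics/s4.png',cv2.resize(p[140:300,220:420,::-1],None,fx=3.5,fy=3.5))
go(.601,-.131,.045,9.75)
E
```

```text
at [ 0.6023 -0.1321  0.0528] yaw(x) 9.73 tilt z [ 6.e-04 -1.e-04 -1.e+00] open 0.0551 F [-0.3 -0.6 -1.4] t 8.15
 turn -0.000 rad; shift mm after turn [-1.1 -1.3  7.8] before turn [-1.1 -1.3  7.8]
```

View pics/s4.png

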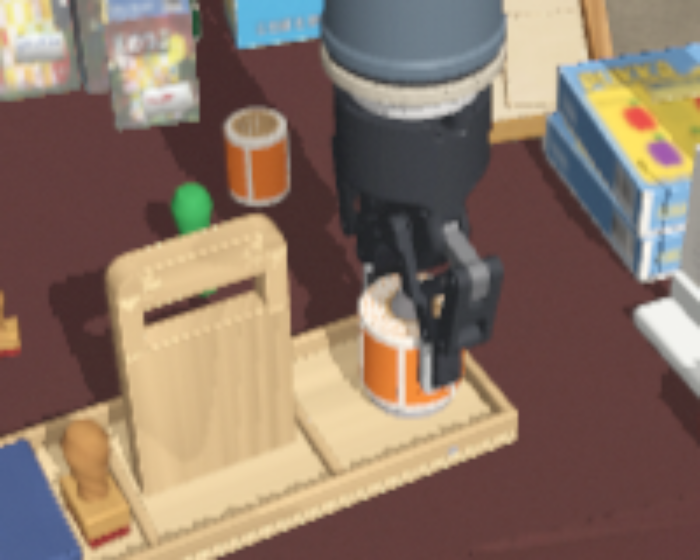

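The side view shows the roll round the spindle with the tip visible in the bore, a few mm above the seat. I'll lower it to contact.

Request:
servo_tool:
  series:
    - [0,0,3,0]
    - [0,0,2,0]
    - [0,0,1,0]
    - [0,0,1,0]
    - [0,0,0,0]

```text
time_s: 8.57
tool_pos: [0.6019, -0.132, 0.0462]
ee_rot: [0.996, 0.085, 0.0, 0.0]
force: [-3.0, 1.5, 6.1]
opening: 0.0545
grip_force: 64.6
```

Contact at 6 N, so I'm letting go.

Request:
servo_tool:
  series:
    - [0,0,0,0]
    - [0,0,0,0]
    - [0,0,0,0]
    - [0,0,0,0]
    - [0,0,0,0]
    - [0,0,0,0]
    - [0,0,0,0]
  grip: 0.85

```text
time_s: 9.15
tool_pos: [0.602, -0.132, 0.0455]
ee_rot: [0.996, 0.085, -0.0, -0.0]
force: [0.1, -0.8, 0.5]
opening: 0.0725
grip_force: 0.0
```

Request:
servo_tool:
  series:
    - [0,0,-3,0]
    - [0,0,-8,0]
    - [0,0,-20,0]
    - [0,0,-35,0]
    - [0,0,-41,0]
    - [0,0,-41,0]
    - [0,0,-30,0]
    - [0,0,-10,0]
    - [0,0,0,0]
    - [0,0,0,0]

```text
time_s: 9.98
tool_pos: [0.6019, -0.132, 0.234]
ee_rot: [0.996, 0.085, 0.0, 0.0]
force: [0.7, 0.3, 0.4]
opening: 0.0726
grip_force: 0.0
```

```bash
python3 - <<'E'
from h import *
for n in ['wrist','side','top']:
    p,d,K,T,i=snap(n);np.savez(f'/tmp/{n}5.npz',p=p,d=d,K=K,T=T);cv2.imwrite(f'pics/{n}5.png',p[:,:,::-1])
    P=pts(d,K,T);X,Y,Z=P[...,0],P[...,1],P[...,2]
    A=P[(np.hypot(X-.602,Y+.131)<.034)&(Z>.05)&(Z<.075)]
    print(n,'roll top z',len(A),np.percentile(A[:,2],[10,50,90]).round(4))
    m=(np.hypot(X-.489,Y+.15)<.08)&(Z>.145)&(Z<.16);A=P[m]
    if len(A)>20: print(' handle',len(A),cv2.minAreaRect(A[:,:2].astype(np.float32)),A[:,2].mean().round(4))
go(.489,-.1503,.23,9.8)
E
```

```text
wrist roll top z 1943 [0.0604 0.0618 0.0633]
 handle 1104 ((0.5002287030220032, -0.14854758977890015), (0.06302667409181595, 0.01556045189499855), 10.014681816101074) 0.1511
side roll top z 573 [0.0546 0.0609 0.0654]
 handle 434 ((0.4894784986972809, -0.15132935345172882), (0.08201666921377182, 0.02007082849740982), 8.688570022583008) 0.1499Traceback (most recent call last):
  File "<stdin>", line 6, in <module>
    return _quantile_unchecked(
        a, q, axis, out, overwrite_input, method, keepdims, weights)
    return _ureduce(a,
                    func=_quantile_ureduce_func,
    ...<5 lines>...
                    overwrite_input=overwrite_input,
                    method=method)
    r = func(a, **kwargs)
    result = _quantile(arr,
                       quantiles=q,
    ...<2 lines>...
                       out=out,
                       weights=wgt)
    slices_having_nans = np.isnan(arr[-1, ...])
                                  ~~~^^^^^^^^^
IndexError: index -1 is out of bounds for axis 0 with size 0
```

View pics/wrist5.png

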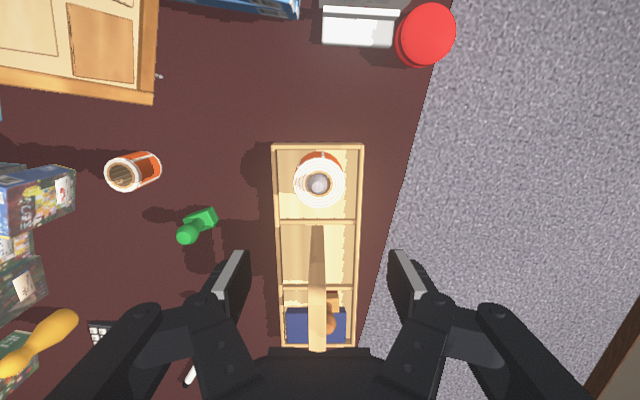

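The wrist view shows the roll's top at z ≈ 0.062 with the spindle tip centred in it at (320,183), so it is seated. The caddy hasn't moved. I'm moving to the handle.

Request:
servo_tool:
  series:
    - [-10,0,0,0]
    - [-25,0,0,0]
    - [-35,-1,0,0]
    - [-28,0,0,0]
    - [-12,0,0,0]
    - [-4.5,0,0,0]
    - [0,0,15,0]
    - [0,0,25,0]
    - [0,0,25,0]
    - [0,0,18,0]
    - [0,0,9,0]
    - [0,0,4,0]
    - [0,0,0,0]
    - [0,0,0,0]
  grip: 0.85

```text
time_s: 11.3
tool_pos: [0.4896, -0.1505, 0.138]
ee_rot: [0.996, 0.085, 0.0, 0.0]
force: [0.4, -0.1, 0.9]
opening: 0.0727
grip_force: 0.0
```

```bash
python3 -c "
from h import *
go(.489,-.1503,.138,9.8)"
```

```text
at [ 0.4896 -0.1505  0.138 ] yaw(x) 9.73 tilt z [ 6.e-04 -1.e-04 -1.e+00] open 0.0727 F [ 0.4 -0.1  0.9] t 11.3
 turn -0.001 rad; shift mm after turn [-0.5 -0.2 -0. ] before turn [-0.5 -0.2 -0. ]
```

Request:
servo_tool:
  series:
    - [0,0,0,0]
    - [0,0,0,0]
    - [0,0,0,0]
    - [0,0,0,0]
    - [0,0,0,0]
    - [0,0,0,0]
    - [0,0,0,0]
    - [0,0,0,0]
    - [0,0,0,0]
    - [0,0,0,0]
    - [0,0,0,0]
    - [0,0,0,0]
  grip: 0

```text
time_s: 12.3
tool_pos: [0.4891, -0.1499, 0.1378]
ee_rot: [0.996, 0.085, 0.0, -0.0]
force: [-1.4, 3.6, 5.1]
opening: 0.015
grip_force: 59.6
```

Request:
servo_tool:
  series:
    - [0,0,-1,0]
    - [0,0,-2,0]
    - [0,0,-3,0]
    - [0,0,-3,0]
    - [0,0,-2,0]
    - [0,0,0,0]
    - [0,0,0,0]

```text
time_s: 12.88
tool_pos: [0.489, -0.1505, 0.1486]
ee_rot: [0.996, 0.085, 0.0, 0.0]
force: [0.1, -0.4, -6.2]
opening: 0.0153
grip_force: 58.5
```

```bash
python3 - <<'E'
from h import *
go(.489,-.1503,.27,9.8);s=observe();print(s['moment'],s['grip_force'])
p,d,K,T,i=snap('side');np.savez('/tmp/s6.npz',p=p,d=d,K=K,T=T);cv2.imwrite('pics/s6.png',cv2.resize(p[140:340,170:390,::-1],None,fx=2.9,fy=2.9))
E
```

```text
at [ 0.489  -0.1505  0.1486] yaw(x) 9.72 tilt z [ 2.e-04 -0.e+00 -1.e+00] open 0.0153 F [ 0.1 -0.4 -6.2] t 12.8833
 turn -0.001 rad; shift mm after turn [   0.    -0.2 -121.4] before turn [   0.    -0.2 -121.4]
[0.06357101 0.07884376 0.03054544] 58.50606143474579
```

View pics/s6.png

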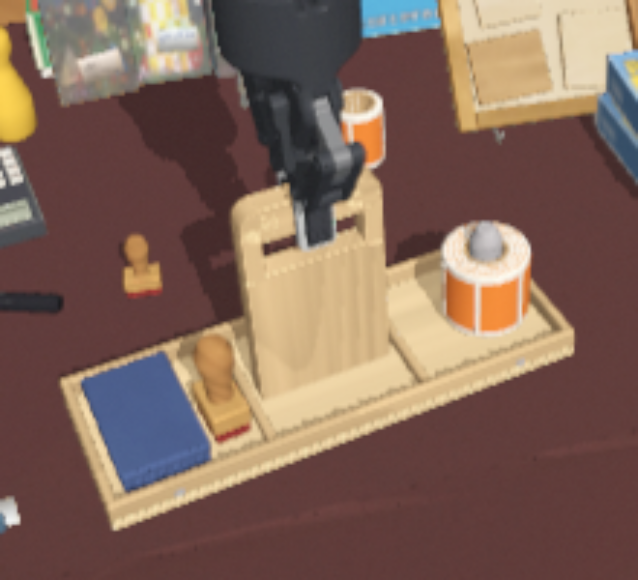

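The side view shows the caddy off the table and level, with the roll seated and the pad and stamp in place. I'm lifting further and checking what stands around it.

Request:
servo_tool:
  series:
    - [0,0,-3,0]
    - [0,0,-6,0]
    - [0,0,-9,0]
    - [0,0,-12,0]
    - [0,0,-14,0]
    - [0,0,-14,0]
    - [0,0,-14,0]
    - [0,0,-14,0]
    - [0,0,-14,0]
    - [0,0,-14,0]
    - [0,0,-12,0]
    - [0,0,-10,0]
    - [0,0,-7,0]
    - [0,0,-5,0]
    - [0,0,-2,0]
    - [0,0,0,0]
    - [0,0,0,0]

```text
time_s: 14.35
tool_pos: [0.4888, -0.1503, 0.2982]
ee_rot: [0.996, 0.085, -0.0, -0.0]
force: [0.8, 0.8, -5.9]
opening: 0.0154
grip_force: 58.6
```

```bash
python3 - <<'E'
from h import *
a=np.radians(9.75)
for n in ['top','side']:
    f=np.load(f'/tmp/{n}.npz');P=pts(f['d'],f['K'],f['T']).reshape(-1,3);P=P[~np.isnan(P[:,0])]
    D=P[:,:2]-[.489,-.15];v=D@[np.cos(a),np.sin(a)];u=D@[-np.sin(a),np.cos(a)]
    dist=np.hypot(np.maximum(abs(v)-.15,0),np.maximum(abs(u)-.055,0))
    for lo,hi in [(.03,.08),(.08,.14),(.14,.4)]:
        m=(P[:,2]>lo)&(P[:,2]<hi)&(dist>.008)&(P[:,0]>.3)
        k=np.where(m)[0][np.argsort(dist[m])[5]];print(n,lo,hi,'nearest',dist[k].round(3),P[k].round(3))
go(.489,-.1505,.3,9.75)
E
```

```text
top 0.03 0.08 nearest 0.085 [ 0.518 -0.003  0.055]
top 0.08 0.14 nearest 0.136 [ 0.782 -0.166  0.104]
top 0.14 0.4 nearest 0.171 [ 0.817 -0.173  0.193]
side 0.03 0.08 nearest 0.081 [ 0.396 -0.028  0.038]
side 0.08 0.14 nearest 0.136 [ 0.782 -0.167  0.087]
side 0.14 0.4 nearest 0.171 [ 0.816 -0.158  0.207]
at [ 0.4888 -0.1503  0.2982] yaw(x) 9.73 tilt z [-7.e-04  2.e-04 -1.e+00] open 0.0154 F [ 0.8  0.8 -5.9] t 14.35
 turn -0.000 rad; shift mm after turn [ 0.2  0.2 -1.8] before turn [ 0.2  0.2 -1.8]
```

Request:
servo_tool:
  series:
    - [0,0,0,0]
    - [0,0,0,0]
    - [0,0,0,0]
    - [0,0,0,0]
    - [0,0,0,0]
    - [0,0,0,0]

```text
time_s: 14.85
tool_pos: [0.489, -0.1504, 0.2985]
ee_rot: [0.996, 0.085, -0.0, -0.0]
force: [-0.4, -0.1, -6.5]
opening: 0.015
grip_force: 58.7
```

```bash
python3 - <<'E'
from h import *
p,d,K,T,i=snap('side');cv2.imwrite('pics/s7.png',p[:,:,::-1]);P=pts(d,K,T)
h=cv2.cvtColor(p,cv2.COLOR_RGB2HSV);X,Y,Z=P[...,0],P[...,1],P[...,2]
c=np.array([.489,-.15]);a=np.radians(9.75);v=(X-c[0])*np.cos(a)+(Y-c[1])*np.sin(a);u=-(X-c[0])*np.sin(a)+(Y-c[1])*np.cos(a)
near=(abs(v)<.16)&(abs(u)<.065)&(Z>.12)
m=near&(h[...,0]>105)&(h[...,0]<130)&(h[...,1]>110);A=P[m];print('pad',len(A),np.percentile(A[:,2],[5,50,95]).round(4))
# rail tops along length
for lo in np.arange(-.15,.15,.05):
    q=near&(u<-.045)&(v>lo)&(v<lo+.05); print(round(lo,2),q.sum(),np.percentile(Z[q],[5,95]).round(4))
q=near&(np.hypot(v-.115,u)<.03)&(Z>.2);print('roll/spindle z',np.percentile(Z[q],[50,98]))
E
```

```text
pad 1368 [0.1794 0.1846 0.1859]
-0.15 465 [0.1627 0.1815]
-0.1 426 [0.162  0.1814]
-0.05 698 [0.1633 0.3772]
0.0 594 [0.1631 0.3787]
0.05 333 [0.1616 0.1809]
0.1 318 [0.1618 0.1809]
roll/spindle z [0.22159641 0.23782231]
```

View pics/s7.png

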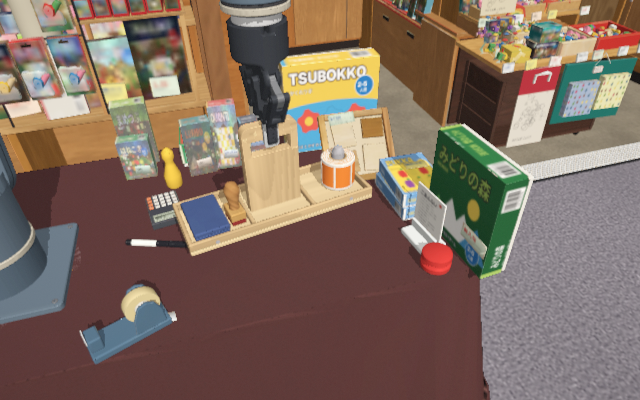

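The caddy is level: the rail top reads 0.181 at both ends. It is 0.16 m up, with the roll at (338,170), the stamp at (234,200) and the pad at (205,216) all in place. I'm handing in.

```bash
python3 -c "
from bench import workorder
print(workorder.hand_in())"
```

```text
the job is handed in; nothing more can be done
None
```

The job is handed in: the full roll is down on its seat and released, and the arm is holding the caddy by its handle, level and still, about 16 cm above the table with the stamp and ink pad aboard.

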